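# Unstack the pile on the phone-repair bench

## Robot

A 7-joint arm with a two-finger parallel gripper is mounted at the origin on the work surface. World frame = base frame: x ahead of the robot, y to its left, z up, the work surface at z = 0. Lengths are in m, angles in rad, forces in N, time in s.
With the tool pointing down it reaches from about 0.425 to 0.8 m from the base axis. Payload 8.3 kg.
Tool frame: the origin (TCP) lies at the very end of the fingers, on their centre line; the grasp point (between the pads) lies arm.pinch_z behind it (arm.pinch_z is the distance from the TCP to the grasp point, in m); z points along the fingers, y is the line along which they close (so a half turn about z gives the same grasp; the last joint's range is limited). The gripper opens to 85 mm and grips with 20 to 120 N. Pads are 22 mm wide; open, the fingers measure 114 mm over their backs; the gripper's body (76 mm by 85 mm) begins 54 mm behind the grasp point. The pads swing forward as they close: fully open they stand 13 mm farther back than shut.
Start: joints at [1.264, 0.383, 0.016, 1.37, -0.006, 1.388, -0.046], TCP at [0.151, -0.606, 0.205] pointing down, gripper open.
Joint ranges: [-2.95, 2.95], [-0.25, 2.06], [-1.52, 1.56], [0.18, 2.33], [-1.44, 4.58], [0.02, 2.06], [-3.01, 3.01]. Speed limits (rad/s): [2.39, 2.39, 3.01, 3.01, 3.14, 3.14, 3.14].

## Interface

Orientations are given as a unit quaternion [w, x, y, z].
In Python, from plant import arm gives the robot as it stands. The module is installed in compiled form; this text tells all that it offers.
- The arm moves only by the shell command python3 -m crank 'ROWS' [FORCE]. ROWS is a JSON object whose one key "commands" holds a list of rows, each a list of 7 numbers: the shift along the tool's x, y, z in m, then the turn, a rotation vector about the tool's x, y, z in rad, then the closure, from -1 (fully open) to 1 (shut). A call has 1 to 5 rows; each row shifts and turns the commanded pose from where the row before left it, along the tool's axes as they then stand; what a row does not reach is not made up. A row lasts 1/8 s, in which the tool goes at most 62.5 mm and 10.7 degrees, less where a joint would pass 70% of its speed; a pose out of reach is approached as far as the arm can. A call is refused whole if a number of a shift passes 0.0625 or a number of a turn 0.188, either way. A call with a gripper value outside its range is refused whole. The fingers move at their own pace and stop on an object; FORCE is the grip in N (left out, the last holds). Time passes only in rows, so rows that do not move let the fingers close. It gives the time, the measured TCP pose, the force, the opening and the grip force at its end, in the units of the state.
- arm.sense(): the state, without advancing time (a new reading comes with each control period).
- arm.capture(name): name is "scene" or "top" or "wrist"; returns a dict with "img" (480x640x3 uint8, red, green, blue), "fx", "fy", "cx", "cy" (pixels), "k1" (the pictures are not rectified: a ray, as slopes to the right and down, at radius r is drawn at 1 + k1 r^2 times it, then the intrinsics apply), "xyz" and "rotation" of the camera in the world. Camera axes: x right, y up, looking along -z (the intrinsics and any distortion apply to the point x, -y, -z); pixel columns grow to the right and rows downward; lengths in m; the calibration is good to about 2 mm. A picture is of the moment at which its call begins. There is no depth.
- arm.close_job(): hands the job in; it is judged then, once.
The state is a dict: "time_s": time; "joint_positions": joint angles; "joint_velocities": joint speeds; "effort": joint torques, N m; "tcp_pos": TCP position; "eef_rot": TCP orientation; "force": force on the tool from outside, world axes, zero at the start; "moment": the same for the moment, N m; "grip_width": finger opening in m; "gripper_force": force on a finger pad.
Only numpy, scipy, OpenCV 4.12 (cv2) and the standard library are available. Lean on these libraries where they do the work, as an engineer would, in place of code of your own. Each camera call takes 0.05 s, during which the arm holds its last target. There are 200 camera calls.

## Task

Take the pile on the repair bench apart and put each thing in its own place: the flux tin in the round dish, the solder reel over the pin of the spindle stand, the square parts box in the square tray and the long bit case in the long tray, each lying flat on the floor of its place, the same way up as it was. Set things down rather than dropping them, and leave the handset and the tip cleaner where they are.

Things in the scene. Friction and masses are not known exactly. Their poses are not given: they have to be found in the camera images.
- flux_tin: small round aluminium tin, 46 mm diameter, 26 mm high, about 70 g; on top of the pile at the start, standing on the solder reel. Origin at the centre of its underside, z up.
- solder_reel: reel of solder lying flat, 60 mm diameter, 32 mm high, about 250 g, black plastic rims and a full grey metal winding flush with them (a plain round outside), with a round hole of 28 mm diameter through its middle from top to bottom; third from the bottom, between parts box and tin. Origin at the centre of its underside, z up along the hole.
- parts_box: closed white plastic box, square, 54 x 54 mm, 30 mm high, about 90 g; stands on the bit case. Origin at the centre of its underside, x and y along its sides, z up.
- bit_case: closed black plastic case, 112 mm long (its x) by 58 mm wide (its y), 32 mm high, about 200 g; the bottom of the pile, on the bench. Origin at the centre of its underside, z up. The four things are piled nearly centred, up to 3 mm off along each axis from one to the next; the pile is 120 mm high and nothing is fastened.
- round_dish: fixed shallow round aluminium dish for the flux tin, 84 mm outside and 76 mm inside diameter; floor 4 mm above the bench, rim 10 mm above the bench. Origin at the centre of its underside, on the bench.
- spindle_stand: fixed dark steel disc of 84 mm diameter, its flat top 6 mm above the bench, with an upright steel pin of 8 mm diameter in the middle that rises 24 mm above the disc; for the solder reel, which goes over the pin and lies on the disc. Origin at the centre of its underside, on the bench.
- square_tray: fixed shallow grey plastic tray for the parts box, square, 88 mm outside and 80 mm inside; floor 4 mm above the bench, lip 10 mm above the bench. Origin at the centre of its underside, on the bench, x and y along its sides.
- long_tray: fixed shallow grey plastic tray for the bit case, 150 x 94 mm outside and 142 x 86 mm inside (long side along its x); floor 4 mm above the bench, lip 10 mm above the bench. Origin at the centre of its underside, on the bench. The dish, the stand, both trays and the pile swap places from start to start.
- handset: bystander: black phone lying face up, 148 mm (its x) by 72 mm (its y), 9 mm thick, loose. Origin at the centre of its underside. Not to be shifted.
- tip_cleaner: bystander: round grey pot, 60 mm diameter, 46 mm high, with a brass-wool dome that reaches 56 mm, loose. Origin at the centre of its underside. Not to be shifted.
Not all that is in view belongs to the job. What is shaped like the square_tray but green, pink or turquoise is not meant.

How it is judged:
At the end, for the whole second after the job is handed in: Tin in the dish (within 17 mm of its centre), reel over the pin (13 mm), box in the square tray (19 mm), case in the long tray (22 mm); each lies flat on the floor of its place (2.5 mm, 0.06 rad), upright as before, and at rest (horizontal distance between flux_tin and round_dish below 0.017 m and z of flux_tin in the frame of round_dish below 0.0065 m and angle between each of flux_tin, solder_reel, parts_box, bit_case's own z axis and vertical below 0.06 rad and linear speed of each of flux_tin, solder_reel, parts_box, bit_case below 0.01 m/s and angular speed of each of flux_tin, solder_reel, parts_box, bit_case below 0.1 rad/s and horizontal distance between solder_reel and spindle_stand below 0.013 m and z of solder_reel in the frame of spindle_stand below 0.0085 m and horizontal distance between parts_box and square_tray below 0.019 m and z of parts_box in the frame of square_tray below 0.0065 m and horizontal distance between bit_case and long_tray below 0.022 m and z of bit_case in the frame of long_tray below 0.0065 m); the robot touches nothing.
It fails at once if the handset is shifted by more than 15 mm (distance of handset from where it was at the start of the episode above 0.015 m).
It fails at once if the tip cleaner is shifted by more than 15 mm (distance of tip_cleaner from where it was at the start of the episode above 0.015 m).
It fails at once if a thing of the pile is dropped or thrown (moves faster than 0.8 m/s with no finger on it) ((linear speed of flux_tin above 0.8 m/s and contact force between the fingers and flux_tin below 0.02 N) or (linear speed of solder_reel above 0.8 m/s and contact force between the fingers and solder_reel below 0.02 N) or (linear speed of parts_box above 0.8 m/s and contact force between the fingers and parts_box below 0.02 N) or (linear speed of bit_case above 0.8 m/s and contact force between the fingers and bit_case below 0.02 N)).
It also fails if it takes over 118 s, if anything falls off the work surface, if the arm or the gripper's body presses on something with over 40 N, if the wrist force passes 120 N, or if a joint passes its speed limit or range.

## Working session

There is one attempt and no reset: what is moved stays moved. The work goes in short steps, Python scripts to look and compute and a shell command to move; the robot and the scene stay as the last step left them, time stands still between calls to the robot, and variables do not carry over. Pictures are saved under pics/ and viewed, at most 14 in all, crops included, and the job is handed in when it is done.

```bash
mkdir -p pics; cat > h.py <<'E'
import numpy as np,cv2
from plant import arm
from scipy.spatial.transform import Rotation as R
def rot(c):
    r=np.array(c["rotation"],float)
    return r if r.shape==(3,3) else R.from_quat(r[[1,2,3,0]]).as_matrix()
def cast(c,uv,z):
    K=np.array([[c["fx"],0,c["cx"]],[0,c["fy"],c["cy"]],[0,0,1.]])
    p=cv2.undistortPoints(np.array(uv,float).reshape(-1,1,2),K,np.array([c["k1"],0,0,0,0.]))[:,0]
    # k1 model: forward r*(1+k1 r^2) = OpenCV
    d=np.c_[p[:,0],-p[:,1],-np.ones(len(p))]@rot(c).T
    o=np.array(c["xyz"]); return o+d*((z-o[2])/d[:,2])[:,None]
def save(c,n): cv2.imwrite(f"pics/{n}.png",c["img"][:,:,::-1])
E
python3 - <<'E'
from h import *
import pickle
for n in("scene","top"):
    c=arm.capture(n); save(c,n+"0"); pickle.dump(c,open(n+".pkl","wb")); print({k:v for k,v in c.items() if k!="img"})
print(arm.sense(),arm.pinch_z)
E
```

```text
{'fx': 481.7815083880095, 'fy': 481.7815083880095, 'cx': 317.9917083138343, 'cy': 240.93854823312876, 'k1': 0.03558755396951685, 'xyz': array([ 1.09571165, -0.52914514,  0.75458086]), 'rotation': array([0.83074182, 0.38636197, 0.16447886, 0.36543011])}
{'fx': 493.4400173361489, 'fy': 493.4400173361489, 'cx': 314.0297767659797, 'cy': 245.12142957933196, 'k1': -0.08900363438489213, 'xyz': array([0.37987431, 0.01149997, 1.3677696 ]), 'rotation': array([ 0.70879   ,  0.03818917, -0.04122029, -0.70317794])}
{'time_s': 0.1, 'joint_positions': array([ 1.26407329,  0.38420063,  0.01639337,  1.37105167, -0.00633664,
        1.38820302, -0.04649532]), 'joint_velocities': array([ 3.37742979e-04, -1.86891750e-03,  1.28898507e-04, -2.55960421e-03,
       -6.16350945e-04,  6.81494704e-04,  3.78141311e-05]), 'effort': array([ 2.78274405e-03, -6.29132366e+01,  8.47125649e-01, -3.72755778e+01,
        1.67015044e-02,  1.04484160e-02, -2.86715692e-05]), 'tcp_pos': array([ 0.15080044, -0.6060132 ,  0.20374885]), 'eef_rot': array([-9.00519048e-04,  9.92574883e-01,  1.21631734e-01, -1.10063127e-04]), 'force': array([-0.70141382,  0.043713  , -0.52182293]), 'moment': array([-0.0163347 ,  0.01403654,  0.02122087]), 'gripper_force': 0.0, 'grip_width': 0.08546683534058147} 0.0187
```

View pics/top0.png

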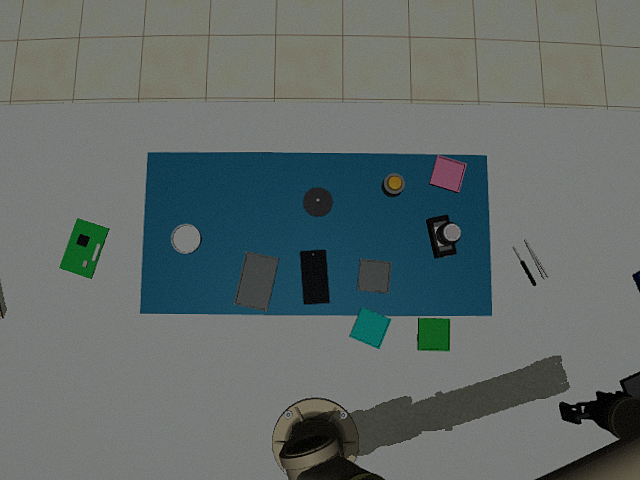

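View pics/scene0.png

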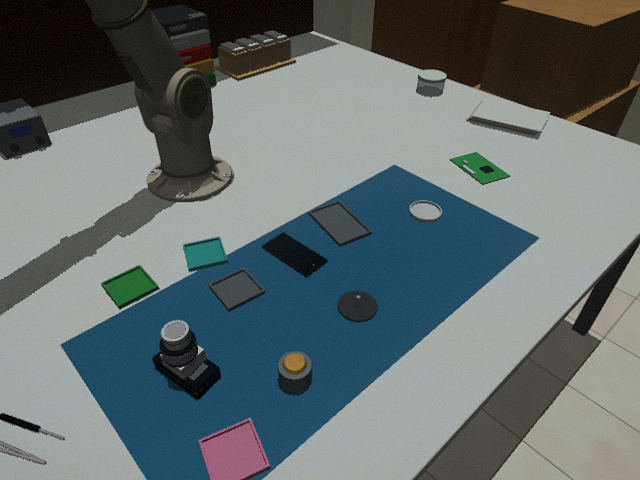

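Top view: pile at (445,235) with the tin on top at (449,232). The dish is at (186,239), the stand with its pin at (318,201), the long grey tray at (257,280), and the handset at (315,277). The grey square tray is at (374,276) and the tip cleaner at (394,185).

Lookalikes and what I choose:
- **Square tray:** grey (374,276); not pink (449,173), turquoise (370,328) or green (434,334).
- **Tin:** on the pile (449,232); not the white jar at scene (432,82).
- **Round places:** bright dish (186,239); dark stand (318,201).
- **Case:** under the pile, not the handset (315,277).

```bash
cat > m.py <<'E'
from h import *
import pickle
c=pickle.load(open("top.pkl","rb")); im=c["img"]
hsv=cv2.cvtColor(im,cv2.COLOR_RGB2HSV)
mat=cv2.inRange(hsv,(95,120,40),(115,255,255))
obj=cv2.bitwise_not(mat); obj[:155]=0;obj[312:]=0;obj[:,:150]=0;obj[:,485:]=0
for k in cv2.findContours(obj,cv2.RETR_EXTERNAL,cv2.CHAIN_APPROX_NONE)[0]:
    if cv2.contourArea(k)<150: continue
    (u,v),_=cv2.minEnclosingCircle(k); z={True:.01}.get(True)
    w=cast(c,k.reshape(-1,2),z)[:,:2].astype(np.float32)
    r=cv2.minAreaRect(w); print((int(u),int(v)),"ctr",np.round(r[0],4),"size",np.round(r[1],4),"ang",round(r[2],1))
E
python3 m.py
python3 - <<'E'
import cv2,numpy as np
a=cv2.imread("pics/top0.png")[205:270,410:480]; b=cv2.imread("pics/scene0.png")[310:405,140:230]
cv2.imwrite("pics/crop.png",np.hstack([cv2.resize(a,(400,400),interpolation=2),cv2.resize(b,(400,400),interpolation=2)]))
E
```

```text
(374, 275) ctr [ 0.4498 -0.1595] size [0.089  0.0893] ang 84.2
(256, 281) ctr [0.4332 0.1655] size [0.0954 0.151 ] ang 78.2
(314, 276) ctr [0.4467 0.005 ] size [0.1458 0.0705] ang 4.8
(185, 238) ctr [0.5489 0.3647] size [0.0848 0.0824] ang 46.3
(440, 236) ctr [ 0.5628 -0.3605] size [0.1165 0.091 ] ang 12.0
(317, 201) ctr [ 0.6562 -0.0025] size [0.08 0.08] ang 45.1
(393, 184) ctr [ 0.7071 -0.2152] size [0.0625 0.0669] ang 89.4
(447, 173) ctr [ 0.7418 -0.3721] size [0.0906 0.0928] ang 73.4
```

View pics/crop.png

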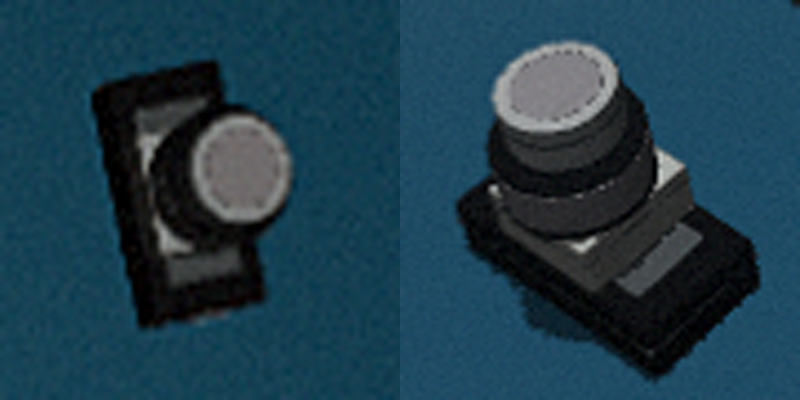

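The crop shows the pile clearly: the bright round tin is on the reel, the white box is below it, and the black case with its long axis near world x is at the bottom. The tin top is centred at about top-view pixel (452,232).

```bash
cat >> h.py <<'E'
def yaw():
    q=arm.sense()["eef_rot"]; return 2*np.degrees(np.arctan2(q[2],q[1]))
def go(x,y,z,yw=None):
    s=arm.sense(); q=s["eef_rot"]; M=R.from_quat(q[[1,2,3,0]])
    d=M.inv().apply(np.array([x,y,z])-s["tcp_pos"]); yn=(yaw()+180)%360-180
    rv=0
    if yw is not None:
        T=R.from_quat([np.cos(np.radians(yw/2)),np.sin(np.radians(yw/2)),0,0]); rv=(M.inv()*T).as_rotvec()
    print("tcp",np.round(s["tcp_pos"],4),"yaw",round(yn,2),"shift tool mm",np.round(d*1000,1),"turn",np.round(rv,3))
E
python3 - <<'E'
from h import *
import pickle
for n,roi in(("top",(215,250,436,465)),("scene",(315,350,155,195))):
    c=pickle.load(open(n+".pkl","rb")); g=c["img"].max(2); a,b,e,f=roi
    m=np.zeros_like(g); m[a:b,e:f]=(g[a:b,e:f]>110)*255
    ks=cv2.findContours(m,0,cv2.CHAIN_APPROX_NONE)[0]; k=cv2.convexHull(max(ks,key=cv2.contourArea))
    w=cast(c,k.reshape(-1,2),.12)[:,:2].astype(np.float32); print(n,cv2.minEnclosingCircle(w),cv2.minAreaRect(w))
c=pickle.load(open("top.pkl","rb"))
L=cast(c,[[426.6,220.4],[435,257.8]],.0); L2=cast(c,[[448.2,215.1],[456.4,253.8]],.032)
print(L,L2); 
for l in(L,L2): d=l[0]-l[1]; print(np.degrees(np.arctan2(d[1],d[0])),np.hypot(*d[:2]))
print((L.mean(0)+L2.mean(0))/2)
go(.55,-.365,.24)
E
```

```text
top ((0.557783305644989, -0.3477378189563751), 0.02173316664993763) ((0.5576339960098267, -0.3469865918159485), (0.041590794920921326, 0.03949044644832611), 0.5040923953056335)
scene ((0.5584120154380798, -0.34896036982536316), 0.023304078727960587) ((0.5586057901382446, -0.34902897477149963), (0.04533879831433296, 0.0430293045938015), 1.8559656143188477)
[[ 0.60705593 -0.31094664  0.        ]
 [ 0.50129082 -0.33275871  0.        ]] [[ 0.61723977 -0.36414655  0.032     ]
 [ 0.50987124 -0.38439277  0.032     ]]
11.65281247767743 0.10799086047984524
10.678733159427228 0.10926074265665112
[ 0.55886444 -0.34806117  0.016     ]
tcp [ 0.1508 -0.606   0.2037] yaw 13.97 shift tool mm [ 445.6 -137.6  -36. ] turn 0
```

```bash
python3 -m crank '{"commands":[[0.03,-0.01,-0.015,0,0,0,-1],[0.05,-0.0165,-0.01,0,0,0,-1],[0.05,-0.0165,-0.01,0,0,0,-1],[0.05,-0.0165,0,0,0,0,-1],[0.05,-0.0165,0,0,0,0,-1]]}' 30 
python3 -m crank '{"commands":[[0.05,-0.0165,0,0,0,0,-1],[0.05,-0.0165,0,0,0,0,-1],[0.05,-0.0165,0,0,0,0.02,-1],[0.045,-0.015,0,0,0,0.02,-1],[0.025,-0.009,0,0,0,0.007,-1]]}'
python3 - <<'E'
from h import *
c=arm.capture("wrist"); save(c,"w1"); print(c["xyz"],c["fx"],rot(c)); go(.5585,-.3485,.24,11.3)
E
```

```text
time_s: 0.72
tcp_pos: [0.3569, -0.4761, 0.2395]
eef_rot: [-0.0, 0.993, 0.122, -0.0]
force: [0.3, -0.5, -0.6]
grip_width: 0.0858
gripper_force: 0.0
time_s: 1.35
tcp_pos: [0.5548, -0.3515, 0.2388]
eef_rot: [-0.001, 0.995, 0.1, -0.0]
force: [-0.1, -0.7, -0.2]
grip_width: 0.0856
gripper_force: 0.0
[ 0.62719876 -0.33717495  0.40701443] 399.18065814037186 [[ 1.98684622e-01  9.38035166e-01  2.83926836e-01]
 [-9.80063349e-01  1.90313113e-01  5.70679559e-02]
 [-5.03250550e-04 -2.89604811e-01  9.57146175e-01]]
tcp [ 0.5571 -0.3488  0.2384] yaw 11.63 shift tool mm [ 1.4 -0.  -1.6] turn [-0.004 -0.001  0.006]
```

View pics/w1.png

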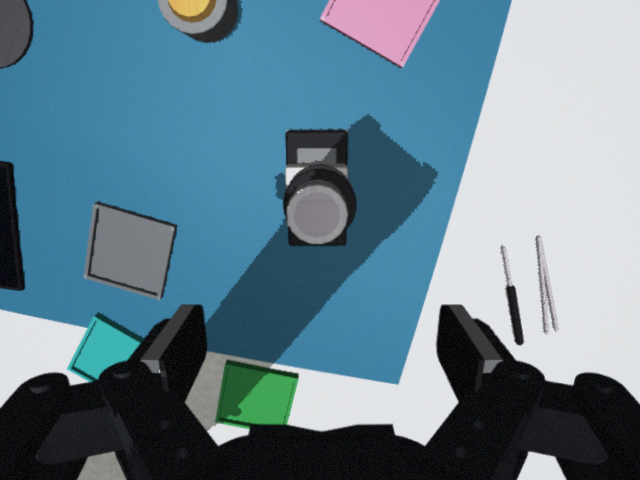

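The wrist view shows the tin top at about (317,212). The case edges run vertically in the image, so the yaw is aligned.

```bash
python3 - <<'E'
from h import *
c=arm.capture("wrist")
g=cv2.medianBlur(cv2.cvtColor(c["img"],cv2.COLOR_RGB2GRAY),3)
m=np.zeros_like(g); m[176:250,280:352]=(g[176:250,280:352]>85)*255
k=max(cv2.findContours(m,0,cv2.CHAIN_APPROX_NONE)[0],key=cv2.contourArea)
print(cv2.boundingRect(k)); print("rough",cast(c,[[317,212]],.12))
print("tin",cv2.minAreaRect(cast(c,k.reshape(-1,2),.12)[:,:2].astype(np.float32)))
# case corners: top end z=.032, near end
p=cast(c,[[287,130],[348,130],[347,245],[289,245]],.032);print("case",p,p.mean(0)); d=p[1]-p[0];e=p[0]-p[3];print(np.degrees(np.arctan2(d[1],d[0]))+90,np.degrees(np.arctan2(e[1],e[0])))
go(.5585,-.3485,.1,11.3)
E
```

```text
(289, 189, 62, 59)
rough [[ 0.56227195 -0.34459122  0.12      ]]
tin ((0.5577968955039978, -0.34773918986320496), (0.04461701214313507, 0.04479992389678955), 73.83090209960938)
case [[ 0.61146831 -0.30557587  0.032     ]
 [ 0.62267977 -0.3600814   0.032     ]
 [ 0.5149322  -0.38332397  0.032     ]
 [ 0.50334005 -0.32724599  0.032     ]] [ 0.56310508 -0.34405681  0.032     ]
11.623280273205793 11.332585551350945
tcp [ 0.5554 -0.3504  0.2384] yaw 11.62 shift tool mm [  3.4  -0.8 138.4] turn [-0.003 -0.     0.006]
```

```bash
python3 -m crank '{"commands":[[0.002,0,0.04,0,0,0,-1],[0,0,0.04,0,0,0,-1],[0,0,0.035,0,0,0,-1],[0,0,0.015,0,0,0,-1],[0,0,0.008,0,0,0,-1]]}' 30 | head -2
python3 - <<'E'
from h import *
go(.558,-.348,.1,11.5)
E
python3 -m crank '{"commands":[[0,0,0,0,0,0,0.1],[0,0,0,0,0,0,0.4],[0,0,0,0,0,0,0.4],[0,0,0,0,0,0,0.4],[0,0,0,0,0,0,0.4]]}' 30
```

```text
time_s: 2.08
tcp_pos: [0.554, -0.3547, 0.1015]
tcp [ 0.554  -0.3547  0.1015] yaw 11.23 shift tool mm [ 5.2 -5.8  1.5] turn [-0.     0.    -0.005]
time_s: 2.7
tcp_pos: [0.5546, -0.3541, 0.1019]
eef_rot: [0.0, 0.995, 0.098, 0.0]
force: [0.5, -0.4, 0.4]
grip_width: 0.0256
gripper_force: 0.0
```

```bash
python3 - <<'E'
from h import *
print(arm.sense()["grip_width"]);c=arm.capture("wrist"); save(c,"w2"); c=arm.capture("scene"); cv2.imwrite("pics/s2.png",cv2.resize(c["img"][280:420,120:300,::-1],(720,560)))
go(.558,-.348,.1,11.5)
E
```

```text
0.02561443449219605
tcp [ 0.5546 -0.354   0.1017] yaw 11.28 shift tool mm [ 4.5 -5.3  1.7] turn [-0.    -0.    -0.004]
```

View pics/s2.png

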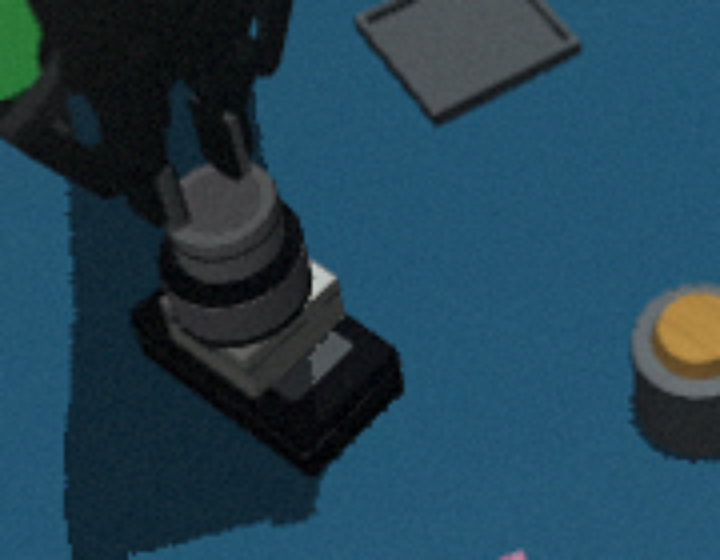

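View pics/w2.png

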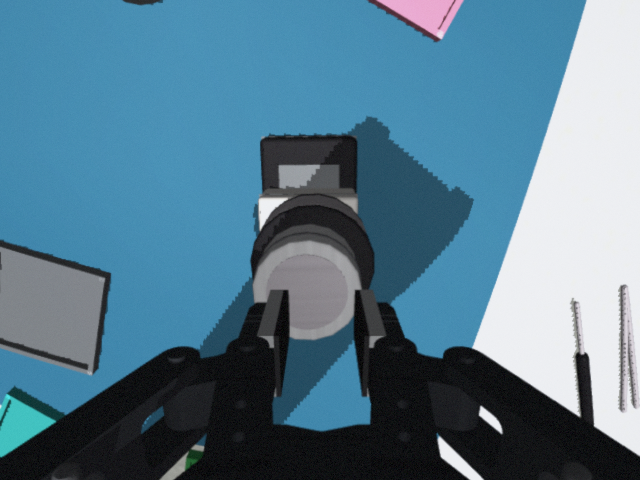

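The pads are at the commanded 25.6 mm gap with no force, and they look as if they stand above the tin, near (320,295) in the wrist view and (172,330) in the scene. I'll triangulate the fingertips to check this.

```bash
python3 - <<'E'
from h import *
w=arm.capture("wrist"); s=arm.capture("scene")
def tri(a,b):
    P=[];D=[]
    for c,uv in((w,a),(s,b)):
        o=np.array(c["xyz"]); d=cast(c,[uv],0)[0]-o; P.append(o);D.append(d/np.linalg.norm(d))
    t=np.linalg.lstsq(np.c_[D[0],-D[1]],P[1]-P[0],rcond=None)[0]
    x,y=P[0]+t[0]*D[0],P[1]+t[1]*D[1]; return np.round((x+y)/2,4),np.linalg.norm(x-y)
print("L,R tips",tri((281,291),(180,324)),tri((364,291),(164,336)))
print("L,R swapped",tri((281,291),(164,336)),tri((364,291),(180,324)))
M=rot(w); o=np.array(w["xyz"]);print(o)
for n,p in(("tcp",arm.sense()["tcp_pos"]),("tin",[.558,-.348,.12])):
    q=M.T@(np.array(p)-o); print(n,w["cx"]+w["fx"]*q[0]/-q[2],w["cy"]+w["fy"]*-q[1]/-q[2],-q[2])
E
```

```text
L,R tips (array([ 0.5586, -0.3374,  0.1254]), np.float64(0.0006037801972869994)) (array([ 0.5653, -0.3696,  0.1272]), np.float64(0.001584088622387638))
L,R swapped (array([ 0.5253, -0.3463,  0.0706]), np.float64(0.024437144244813382)) (array([ 0.5913, -0.3551,  0.1725]), np.float64(0.013742637080149292))
[ 0.62694734 -0.3395944   0.27000437]
tcp 320.6775686291512 284.2765176534624 0.18248789924042672
tin 307.8370755078803 292.01772946422847 0.1636228747461696
```

The fingertips are really about 0.126 high at this gap, just over the tin, so they need to go lower. I'll open, recentre and go down 20 mm. Open fingers clear the reel.

```bash
python3 -m crank '{"commands":[[0,0,-0.004,0,0,0,-1],[0,0,0,0,0,0,-1],[0,0,0,0,0,0,-1],[0.004,-0.005,0.006,0,0,0,-1],[0,0,0.009,0,0,0,-1]]}' 30 
python3 -m crank '{"commands":[[0,0,0.009,0,0,0,-1],[0,0,0,0,0,0,-1],[0,0,0,0,0,0,0.05],[0,0,0,0,0,0,0.05],[0,0,0,0,0,0,0.05]]}' 30
python3 - <<'E'
from h import *
c=arm.capture("wrist"); save(c,"w3"); go(.558,-.348,.08,11.4)
E
```

```text
time_s: 3.52
tcp_pos: [0.5582, -0.3472, 0.0903]
eef_rot: [-0.0, 0.995, 0.099, 0.0]
force: [0.1, 0.1, -0.1]
grip_width: 0.0857
gripper_force: 0.0
time_s: 4.15
tcp_pos: [0.5579, -0.3487, 0.0825]
eef_rot: [0.0, 0.995, 0.098, 0.001]
force: [0.5, 0.1, 2.7]
grip_width: 0.0444
gripper_force: 30.9
tcp [ 0.5579 -0.3486  0.0824] yaw 11.28 shift tool mm [ 0.2 -0.6  2.4] turn [ 0.001 -0.001 -0.002]
```

View pics/w3.png

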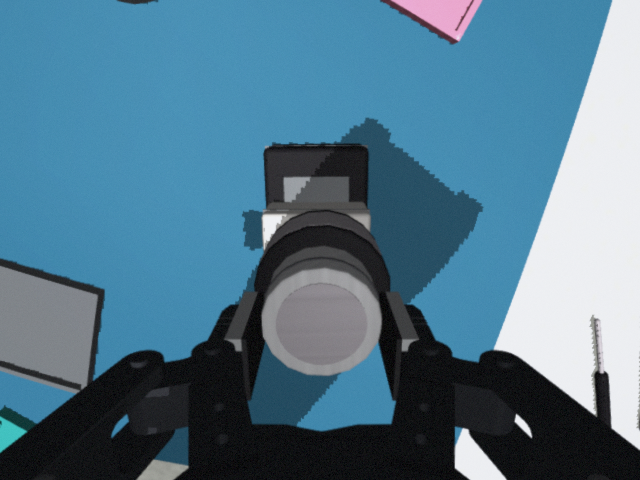

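The grip holds: width 44 mm, 31 N, with the tin at (320,320) between the pads. Now I lift and carry it toward the dish.

```bash
python3 -m crank '{"commands":[[0,0,-0.008,0,0,0,0.05],[0,0,-0.02,0,0,0,0.05],[0,0,-0.02,0,0,0,0.05],[0.006,-0.03,-0.02,0,0,0,0.05],[0.01,-0.05,-0.01,0,0,0,0.05]]}' 30 |tail -6
python3 -m crank '{"commands":[[0.01,-0.05,0,0,0,0,0.05],[0.01,-0.05,0,0,0,0,0.05],[0.01,-0.05,0,0,0,0,0.05],[0.01,-0.05,0,0,0,0,0.05],[0.01,-0.05,0,0,0,0,0.05]]}'|tail -6
python3 -m crank '{"commands":[[0.01,-0.05,0,0,0,0,0.05],[0.01,-0.05,0,0,0,0,0.05],[0.01,-0.05,0,0,0,0,0.05],[0.01,-0.05,0,0,0,0,0.05],[0.01,-0.05,0,0,0,0,0.05]]}'|tail -6
python3 - <<'E'
from h import *
go(.5489,.3647,.12,11.4)
E
```

```text
time_s: 4.82
tcp_pos: [0.5573, -0.2684, 0.1612]
eef_rot: [0.001, 0.995, 0.096, 0.001]
force: [0.8, 1.0, -0.2]
grip_width: 0.0442
gripper_force: 30.8
time_s: 5.45
tcp_pos: [0.5575, -0.0103, 0.1603]
eef_rot: [0.0, 0.995, 0.098, 0.0]
force: [1.1, 0.6, -0.3]
grip_width: 0.0443
gripper_force: 30.8
time_s: 6.08
tcp_pos: [0.5578, 0.2445, 0.1603]
eef_rot: [0.0, 0.995, 0.098, 0.0]
force: [0.6, 0.4, -0.8]
grip_width: 0.0445
gripper_force: 30.8
tcp [0.5578 0.2445 0.1603] yaw 11.25 shift tool mm [  14.7 -119.7   40.2] turn [ 0.    -0.001 -0.003]
```

```bash
python3 -m crank '{"commands":[[0.006,-0.05,0,0,0,0,0.05],[0.006,-0.045,0.0,0,0,0,0.05],[0.003,-0.025,0.02,0,0,0,0.05],[0,0,0.02,0,0,0,0.05],[0,0,0,0,0,0,0.05]]}'|tail -6
python3 - <<'E'
from h import *
c=arm.capture("wrist"); save(c,"w4"); go(.5489,.3647,.12,11.4)
s=arm.sense()["tcp_pos"]; print(c["xyz"]-s)
E
```

```text
time_s: 6.7
tcp_pos: [0.548, 0.363, 0.1181]
eef_rot: [0.001, 0.995, 0.098, -0.002]
force: [0.0, -1.0, -1.0]
grip_width: 0.0447
gripper_force: 30.8
tcp [0.5489 0.363  0.1195] yaw 11.26 shift tool mm [ 0.3 -1.6 -0.5] turn [ 0.001  0.001 -0.003]
[0.07199208 0.01484473 0.16650405]
```

View pics/w4.png

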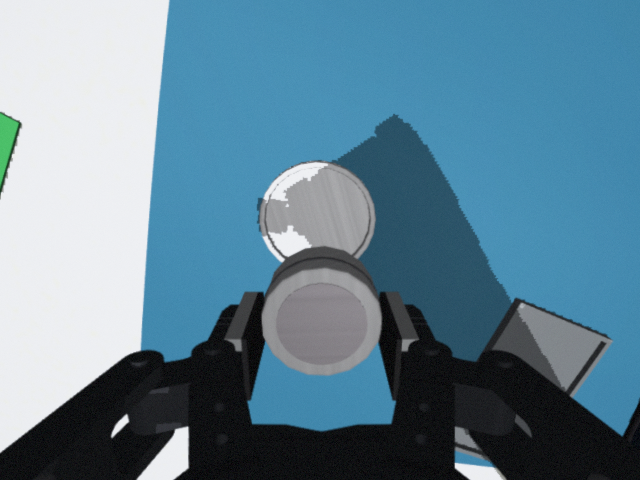

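The tin is held upright at (322,322). The dish is ahead at about (317,219), as expected from perspective.

```bash
python3 - <<'E'
from h import *
c=arm.capture("wrist"); print(cast(c,[[260,217],[375,216],[319,161]],.01)); print("ctr",cast(c,[[317.5,218]],.01),cast(c,[[322,322]],.158))
go(.5489,.3647,.0,11.4)
E
```

```text
[[0.54448473 0.40642537 0.01      ]
 [0.56126334 0.32564813 0.01      ]
 [0.59173852 0.3726057  0.01      ]]
ctr [[0.55176826 0.36580718 0.01      ]] [[0.55093682 0.36300586 0.158     ]]
tcp [0.5495 0.3632 0.1205] yaw 11.23 shift tool mm [ -0.4  -1.6 120.5] turn [ 0.    -0.    -0.003]
```

```bash
python3 -m crank '{"commands":[[0,-0.001,0.03,0,0,0,0.05],[0,0,0.035,0,0,0,0.05],[0,0,0.025,0,0,0,0.05],[0,0,0.02,0,0,0,0.05],[0,0,0.005,0,0,0,0.05]]}'|tail -6
python3 -m crank '{"commands":[[0,0,0.004,0,0,0,0.05],[0,0,0.003,0,0,0,0.05],[0,0,0,0,0,0,0.05]]}'|tail -6
```

```text
time_s: 7.42
tcp_pos: [0.5489, 0.3641, 0.0042]
eef_rot: [0.0, 0.995, 0.098, -0.0]
force: [-0.4, -0.6, -0.3]
grip_width: 0.0445
gripper_force: 30.8
time_s: 7.8
tcp_pos: [0.5491, 0.3649, -0.0018]
eef_rot: [-0.0, 0.995, 0.098, 0.0]
force: [-0.6, 0.7, -0.6]
grip_width: 0.0444
gripper_force: 30.8
```

```bash
for i in 1 2 3; do python3 -m crank '{"commands":[[0,0,0.002,0,0,0,0.05],[0,0,0,0,0,0,0.05]]}'|sed -n '2p;4p'; done
```

```text
tcp_pos: [0.5489, 0.3647, -0.0042]
force: [0.3, -0.5, -0.0]
tcp_pos: [0.5487, 0.3646, -0.0065]
force: [-0.6, 0.1, 0.2]
tcp_pos: [0.549, 0.3649, -0.0075]
force: [-2.0, -1.6, 3.9]
```

Contact is at TCP −0.007, as predicted. I release and rise.

```bash
python3 -m crank '{"commands":[[0,0,0,0,0,0,-0.2],[0,0,0,0,0,0,-0.4],[0,0,0,0,0,0,-0.6],[0,0,-0.02,0,0,0,-0.6],[0,0,-0.04,0,0,0,-1]]}'|tail -6
python3 -m crank '{"commands":[[0,0,-0.05,0,0,0,-1],[0,0,-0.05,0,0,0,-1],[-0.008,0.04,-0.02,0,0,0,-1],[-0.01,0.05,0,0,0,0,-1],[-0.01,0.05,0,0,0,0,-1]]}'|tail -6
python3 - <<'E'
from h import *
c=arm.capture("wrist"); save(c,"w5"); c=arm.capture("top")
g=c["img"].min(2); m=np.zeros_like(g); m[215:262,165:208]=(g[215:262,165:208]>60)*255
cv2.imwrite("pics/t5.png",cv2.resize(np.hstack([c["img"][205:275,150:225,::-1],c["img"][205:275,410:485,::-1]]),(750,350)))
go(.558,-.348,.17,11.4)
E
```

```text
time_s: 9.18
tcp_pos: [0.5479, 0.364, 0.0518]
eef_rot: [0.001, 0.995, 0.098, -0.001]
force: [-0.6, -1.1, 0.6]
grip_width: 0.0839
gripper_force: 0.0
time_s: 9.8
tcp_pos: [0.549, 0.221, 0.1739]
eef_rot: [-0.0, 0.995, 0.099, 0.001]
force: [1.0, -0.5, -0.6]
grip_width: 0.0856
gripper_force: 0.0
tcp [0.5508 0.2144 0.1735] yaw 10.75 shift tool mm [-97.9 553.9   5.5] turn [ 0.004 -0.002 -0.011]
```

View pics/t5.png

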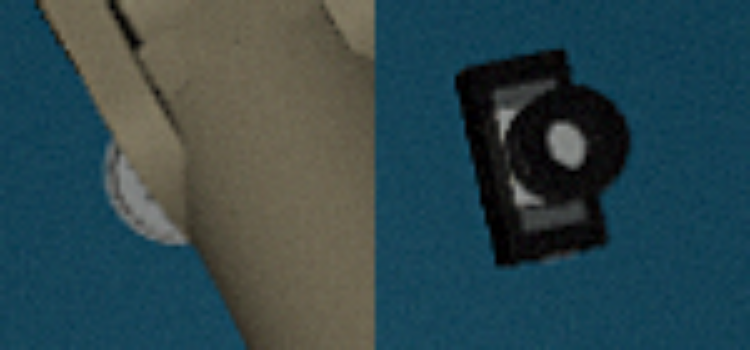

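The pile is undisturbed, with the reel now on top at top-view (449,233). The arm hides the dish, so I'll check it later. Back to the pile.

```bash
python3 -m crank '{"commands":[[-0.01,0.055,0,0,0,0,-1],[-0.01,0.055,0,0,0,0,-1],[-0.01,0.055,0,0,0,0,-1],[-0.01,0.055,0,0,0,0,-1],[-0.01,0.055,0,0,0,0,-1]]}' 40|tail -6
python3 -m crank '{"commands":[[-0.01,0.055,0,0,0,0,-1],[-0.01,0.055,0,0,0,0,-1],[-0.01,0.055,0,0,0,0,-1],[-0.01,0.055,0,0,0,0,-1],[-0.008,0.05,0,0,0,-0.005,-1]]}'|tail -6
python3 - <<'E'
from h import *
c=arm.capture("wrist"); save(c,"w6"); t=arm.capture("top")
uv=cast(t,[[449,233.4]],.094)[0]; print("reel(top)",uv)
# white/bright parts of box seen round the reel and reel dark blob near predicted pixel
M=rot(c);q=M.T@(uv-np.array(c["xyz"]));print("pred px",c["cx"]+c["fx"]*q[0]/-q[2],c["cy"]+c["fy"]*q[1]/q[2])
t2=t["img"][215:262,165:210]; 
g=t["img"].min(2); m=np.zeros_like(g); m[215:265,160:212]=(g[215:265,160:212]>70)*255
cv2.imwrite("pics/t6.png",np.hstack([cv2.resize(t["img"][215:265,160:210,::-1],(400,400)),cv2.resize(c["img"][100:400,170:470,::-1],(400,400))]))
go(uv[0],uv[1],.054,11.4)
E
```

```text
time_s: 10.52
tcp_pos: [0.5538, -0.0586, 0.1735]
eef_rot: [0.0, 0.995, 0.099, 0.001]
force: [1.4, 0.5, -0.7]
grip_width: 0.0857
gripper_force: 0.0
time_s: 11.15
tcp_pos: [0.5596, -0.3334, 0.1734]
eef_rot: [0.0, 0.995, 0.101, 0.001]
force: [0.6, -0.5, -0.1]
grip_width: 0.0856
gripper_force: 0.0
reel(top) [ 0.55751213 -0.34761808  0.094     ]
pred px 341.2596800991082 241.9808365989729
tcp [ 0.5571 -0.3393  0.1723] yaw 11.06 shift tool mm [ -1.    7.8 118.3] turn [ 0.003  0.001 -0.006]
```

View pics/t6.png

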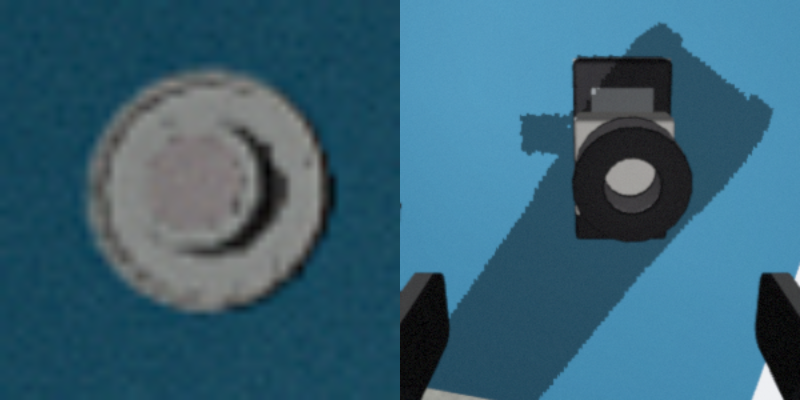

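Left tile: the tin sits flat inside the dish. Right tile: the reel is centred at wrist pixel (344,238), which agrees with the top-view position to about 1.5 mm. Next I descend and grip the reel.

```bash
python3 -m crank '{"commands":[[-0.001,0.008,0.02,0,0,0,-1],[0,0,0.035,0,0,0,-1],[0,0,0.035,0,0,0,-1],[0,0,0.02,0,0,0,-1],[0,0,0.005,0,0,0,-1]]}' 40|sed -n 2p
python3 - <<'E'
from h import *
go(.5578,-.3476,.047,11.4)
E
```

```text
tcp_pos: [0.5595, -0.3383, 0.0552]
tcp [ 0.5595 -0.3383  0.0552] yaw 11.65 shift tool mm [-3.6  8.8  8.2] turn [-0.002  0.001  0.004]
```

```bash
python3 -m crank '{"commands":[[0,0,0.008,0,0,0,-1],[0,0,0,0,0,0,-1],[0,0,0,0,0,0,-1]]}' 40|sed -n '2p;4p'
python3 - <<'E'
from h import *
go(.5578,-.3476,.047,11.4)
c=arm.capture("wrist"); save(c,"w7")
cv2.imwrite("pics/w7.png",c["img"][120:480,100:540,::-1])
E
```

```text
tcp_pos: [0.5604, -0.3401, 0.0497]
force: [0.2, 1.0, -0.9]
tcp [ 0.5604 -0.3401  0.0497] yaw 11.56 shift tool mm [-4.1  6.9  2.7] turn [ 0.001 -0.001  0.003]
```

View pics/w7.png

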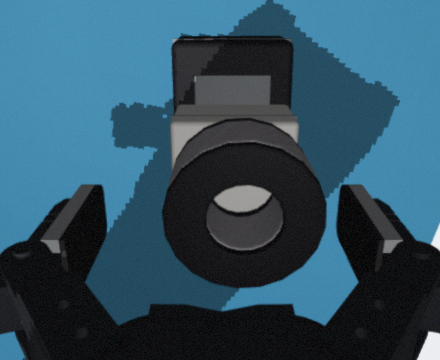

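The reel centre (344,333 full-frame) is right of the finger centre at column 322, so I shift +7 mm along tool y and then close.

```bash
python3 -m crank '{"commands":[[-0.003,0.007,0.003,0,0,0,-1],[0,0,0,0,0,0,-1],[0,0,0,0,0,0,-1]]}' 40|sed -n '2p;4p'
python3 -m crank '{"commands":[[0,0,0,0,0,0,-0.2],[0,0,0,0,0,0,-0.25],[0,0,0,0,0,0,-0.25],[0,0,0,0,0,0,-0.25]]}' 40|tail -5
python3 - <<'E'
from h import *
go(.5578,-.3476,.047,11.4)
E
```

```text
tcp_pos: [0.5582, -0.3474, 0.0456]
force: [-0.5, -0.1, -0.3]
tcp_pos: [0.5588, -0.3475, 0.0465]
eef_rot: [0.0, 0.995, 0.101, 0.001]
force: [-1.2, -0.2, 6.2]
grip_width: 0.059
gripper_force: 43.4
tcp [ 0.5588 -0.3475  0.0465] yaw 11.56 shift tool mm [-1.  -0.1 -0.5] turn [ 0.001 -0.001  0.003]
```

```bash
python3 -m crank '{"commands":[[0,0,-0.008,0,0,0,-0.25],[0,0,-0.02,0,0,0,-0.25],[0,0,-0.03,0,0,0,-0.25],[0,0,-0.03,0,0,0,-0.25],[0.015,-0.028,-0.01,0,0,0,-0.25]]}' 40|tail -5
python3 -m crank '{"commands":[[0.023,-0.045,0,0,0,0,-0.25],[0.023,-0.045,0,0,0,0,-0.25],[0.023,-0.045,0,0,0,0,-0.25],[0.023,-0.045,0,0,0,0,-0.25],[0.023,-0.045,0,0,0,0,-0.25]]}'|tail -5
python3 -m crank '{"commands":[[0.023,-0.045,0,0,0,0,-0.25],[0.008,-0.015,0,0,0,0,-0.25],[0,0,0,0,0,0,-0.25],[0,0,0,0,0,0,-0.25]]}'|tail -5
python3 - <<'E'
from h import *
go(.6562,-.0025,.06,11.4)
c=arm.capture("wrist"); cv2.imwrite("pics/w8.png",c["img"][100:480,100:540,::-1])
t=arm.capture("top"); save(t,"t8")
E
```

```text
tcp_pos: [0.5671, -0.3207, 0.1474]
eef_rot: [0.002, 0.995, 0.098, 0.001]
force: [-0.6, 0.3, -2.4]
grip_width: 0.059
gripper_force: 43.7
tcp_pos: [0.6354, -0.0717, 0.1451]
eef_rot: [0.0, 0.995, 0.101, 0.0]
force: [0.5, -0.7, -2.3]
grip_width: 0.0592
gripper_force: 43.7
tcp_pos: [0.6532, -0.0111, 0.144]
eef_rot: [0.001, 0.995, 0.099, -0.0]
force: [0.5, -0.3, -2.5]
grip_width: 0.059
gripper_force: 43.7
tcp [ 0.6532 -0.0111  0.144 ] yaw 11.4 shift tool mm [ 4.7 -7.9 84. ] turn [0.002 0.    0.   ]
```

View pics/w8.png

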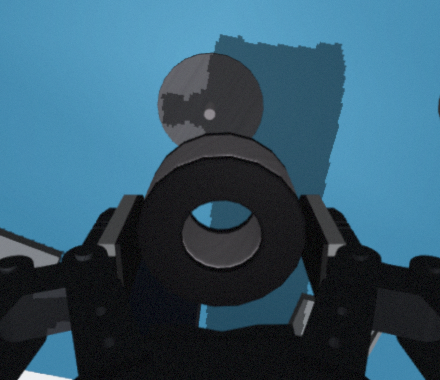

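The reel is held level, with its top centre at full-frame (323,329). The stand is ahead, with its pin tip at (309,214).

```bash
python3 - <<'E'
from h import *
c=arm.capture("wrist")
print("pin",cast(c,[[309,214]],.030),"disc",cast(c,[[258,203],[364,203],[311,153]],.006),"reel",cast(c,[[323,329]],.191))
go(.6562,-.0025,.06,11.4)
E
```

```text
pin [[ 0.6567307  -0.00195179  0.03      ]] disc [[ 0.65175255  0.03841404  0.006     ]
 [ 0.66804237 -0.04295693  0.006     ]
 [ 0.69774523  0.00505539  0.006     ]] reel [[ 0.6572266  -0.01106683  0.191     ]]
tcp [ 0.6532 -0.0108  0.1439] yaw 11.38 shift tool mm [ 4.6 -7.6 83.9] turn [ 0.001  0.    -0.   ]
```

```bash
python3 -m crank '{"commands":[[0.003,-0.008,0.01,0,0,0,-0.25],[0,0,0.03,0,0,0,-0.25],[0,0,0.03,0,0,0,-0.25],[0,0,0.03,0,0,0,-0.25],[0,0,0.014,0,0,0,-0.25]]}' 40|tail -5
python3 -m crank '{"commands":[[0,0,0,0,0,0,-0.25]]}'
python3 - <<'E'
from h import *
go(.656,-.0022,-.007,11.4)
c=arm.capture("wrist"); print("reel",cast(c,[[323,329]],arm.sense()["tcp_pos"][2]+.0475))
E
```

```text
tcp_pos: [0.6531, 0.0004, 0.0271]
eef_rot: [-0.0, 0.995, 0.101, -0.002]
force: [-0.8, 0.2, -2.1]
grip_width: 0.059
gripper_force: 43.8
time_s: 15.82
tcp_pos: [0.6538, 0.0003, 0.0286]
eef_rot: [-0.0, 0.995, 0.101, -0.001]
force: [0.4, -0.2, -1.9]
grip_width: 0.0587
gripper_force: 43.8
tcp [6.538e-01 3.000e-04 2.860e-02] yaw 11.57 shift tool mm [ 1.7  2.9 35.6] turn [-0.001  0.002  0.003]
reel [[6.59025921e-01 5.72866810e-04 7.74653889e-02]]
```

```bash
python3 -m crank '{"commands":[[0,0.0025,0.006,0,0,0,-0.25],[0,0,0.008,0,0,0,-0.25],[0,0,0.008,0,0,0,-0.25],[0,0,0.008,0,0,0,-0.25],[0,0,0,0,0,0,-0.25]]}'|sed -n '2p;4p'
for i in 1 2 3; do python3 -m crank '{"commands":[[0,0,0.002,0,0,0,-0.25],[0,0,0,0,0,0,-0.25]]}'|sed -n '2p;4p'; done
```

```text
tcp_pos: [0.6544, -0.0023, -0.0014]
force: [0.2, -0.0, -2.0]
tcp_pos: [0.6553, -0.0022, -0.0021]
force: [0.7, 0.2, -2.1]
tcp_pos: [0.6551, -0.0023, -0.0043]
force: [-0.2, 0.2, -2.0]
tcp_pos: [0.655, -0.0023, -0.0065]
force: [-0.3, 0.1, -2.7]
```

```bash
for i in 1 2; do python3 -m crank '{"commands":[[0,0,0.0015,0,0,0,-0.25],[0,0,0,0,0,0,-0.25]]}'|sed -n '2p;4p'; done
```

```text
tcp_pos: [0.6551, -0.0023, -0.0079]
force: [0.7, -0.1, -3.1]
tcp_pos: [0.6551, -0.0023, -0.0094]
force: [-0.1, 0.0, -2.2]
```

```bash
for i in 1; do python3 -m crank '{"commands":[[0,0,0.001,0,0,0,-0.25],[0,0,0,0,0,0,-0.25]]}'|sed -n '2p;4p'; done;  python3 -m crank '{"commands":[[0,0,0.001,0,0,0,-0.25],[0,0,0,0,0,0,-0.25]]}'|sed -n '2p;4p'
```

```text
tcp_pos: [0.6552, -0.0023, -0.0095]
force: [-4.0, -1.2, 4.7]
tcp_pos: [0.6552, -0.0023, -0.0096]
force: [-7.8, -0.2, 13.0]
```

The reel is seated on the disc. I ease back 1 mm, release and rise.

```bash
python3 -m crank '{"commands":[[0,0,-0.001,0,0,0,-0.25],[0,0,0,0,0,0,-0.5],[0,0,0,0,0,0,-0.8],[0,0,0,0,0,0,-0.9],[0,0,-0.015,0,0,0,-1]]}'|tail -5
python3 -m crank '{"commands":[[0,0,-0.04,0,0,0,-1],[0,0,-0.05,0,0,0,-1],[-0.015,0.028,-0.045,0,0,0,-1],[-0.023,0.045,0,0,0,0,-1],[-0.023,0.045,0,0,0,0,-1]]}'|tail -5
python3 -m crank '{"commands":[[-0.023,0.045,0,0,0,0,-1],[-0.023,0.045,0,0,0,0,-1],[-0.023,0.045,0,0,0,0,-1],[-0.023,0.045,0,0,0,0,-1],[-0.018,0.035,0,0,0,0,-1]]}'|tail -5
python3 -m crank '{"commands":[[0,0,0,0,0,0,-1],[0,0,0,0,0,0,-1],[0,0,0,0,0,0,-1]]}'|sed -n 2p
python3 - <<'E'
from h import *
go(.558,-.348,.02,11.4)
c=arm.capture("wrist"); t=arm.capture("top")
cv2.imwrite("pics/t9.png",np.hstack([cv2.resize(t["img"][176:226,293:343,::-1],(400,400)),cv2.resize(c["img"][100:400,170:470,::-1],(400,400))]))
E
```

```text
tcp_pos: [0.6541, -0.0024, 0.0038]
eef_rot: [-0.0, 0.995, 0.101, -0.001]
force: [0.0, -0.4, 0.4]
grip_width: 0.0851
gripper_force: 0.0
tcp_pos: [0.6194, -0.1312, 0.1421]
eef_rot: [0.0, 0.995, 0.101, 0.002]
force: [-0.3, -0.6, -0.6]
grip_width: 0.0854
gripper_force: 0.0
tcp_pos: [0.5535, -0.3655, 0.1411]
eef_rot: [0.001, 0.995, 0.1, 0.0]
force: [0.2, 0.2, 0.1]
grip_width: 0.0853
gripper_force: 0.0
tcp_pos: [0.5555, -0.3609, 0.1403]
tcp [ 0.5555 -0.3609  0.1403] yaw 11.72 shift tool mm [  4.9 -12.1 120.3] turn [-0.    -0.001  0.006]
```

View pics/t9.png

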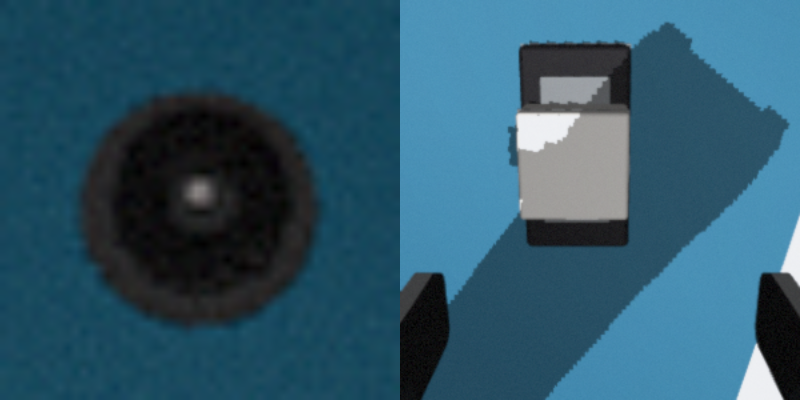

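Left tile: the reel sits centred over the pin on the disc. Right tile: the box top is centred at wrist pixel (300,224), with its sides aligned to the tool.

```bash
python3 - <<'E'
from h import *
c=arm.capture("wrist"); f=lambda a,b:(170+(a-400)*.75,100+b*.75)
p=cast(c,[f(518,112),f(628,112),f(628,219),f(520,219)],.062); print(p,p.mean(0))
q=p[:2].mean(0)-p[2:].mean(0); print(np.degrees(np.arctan2(q[1],q[0])))
go(*p.mean(0)[:2],.017,11.4)
E
```

```text
[[ 0.57999323 -0.3167154   0.062     ]
 [ 0.59033069 -0.36694314  0.062     ]
 [ 0.53842144 -0.37846077  0.062     ]
 [ 0.5275836  -0.32614568  0.062     ]] [ 0.55908224 -0.34706625  0.062     ]
11.354357391241699
tcp [ 0.5551 -0.3616  0.14  ] yaw 11.67 shift tool mm [  6.8 -13.4 123. ] turn [-0.    -0.     0.005]
```

```bash
python3 -m crank '{"commands":[[0.005,-0.013,0.02,0,0,0,-1],[0,0,0.035,0,0,0,-1],[0,0,0.035,0,0,0,-1],[0,0,0.02,0,0,0,-1],[0,0,0.008,0,0,0,-1]]}' 35|sed -n 2p
python3 -m crank '{"commands":[[0,0,0,0,0,0,-1],[0,0,0,0,0,0,-1]]}'|sed -n 2p
python3 - <<'E'
from h import *
go(.558,-.3475,.017,11.4)
E
```

```text
tcp_pos: [0.5564, -0.3485, 0.0207]
tcp_pos: [0.5576, -0.3496, 0.0232]
tcp [ 0.5576 -0.3496  0.0232] yaw 11.56 shift tool mm [ 0.8 -2.   6.2] turn [ 0.002 -0.002  0.003]
```

```bash
python3 -m crank '{"commands":[[0.001,-0.002,0.006,0,0,0,-1],[0,0,0,0,0,0,-1],[0,0,0,0,0,0,-0.2],[0,0,0,0,0,0,-0.35],[0,0,0,0,0,0,-0.35]]}' 35|tail -5
python3 -m crank '{"commands":[[0,0,0,0,0,0,-0.35],[0,0,-0.004,0,0,0,-0.35],[0,0,-0.01,0,0,0,-0.35],[0,0,0,0,0,0,-0.35]]}' 35|tail -5
python3 - <<'E'
from h import *
c=arm.capture("wrist"); cv2.imwrite("pics/w10.png",c["img"][100:480,100:540,::-1]); go(.4498,-.1595,.13,-5.8)
E
```

```text
tcp_pos: [0.5573, -0.347, 0.0158]
eef_rot: [0.0, 0.995, 0.101, 0.0]
force: [0.3, -0.8, 0.1]
grip_width: 0.0575
gripper_force: 0.0
tcp_pos: [0.5582, -0.3474, 0.0313]
eef_rot: [0.001, 0.995, 0.101, 0.001]
force: [0.2, -0.8, 0.3]
grip_width: 0.0577
gripper_force: 0.0
tcp [ 0.5578 -0.3472  0.0306] yaw 11.57 shift tool mm [ -68.1 -205.5  -99.7] turn [ 0.001 -0.001  0.303]
```

View pics/w10.png

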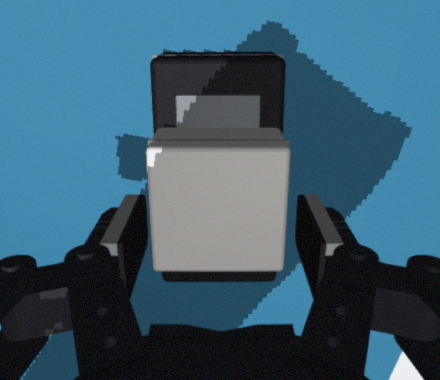

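The fingers stopped at the commanded 57 mm, just short of the box, which hasn't moved. I go back down and close further.

```bash
python3 -m crank '{"commands":[[0,0,0.008,0,0,0,-0.4],[0,0,0.006,0,0,0,-0.4],[0,0,0,0,0,0,-0.15],[0,0,0,0,0,0,-0.15],[0,0,0,0,0,0,-0.15]]}' 35|tail -5
python3 -m crank '{"commands":[[0,0,-0.004,0,0,0,-0.15],[0,0,-0.02,0,0,0,-0.15],[0,0,-0.03,0,0,0,-0.15],[0,0,-0.03,0,0,0,-0.15],[0,0,-0.02,0,0,0,-0.15]]}' 35|tail -5
python3 - <<'E'
from h import *
go(.4498,-.1595,.12,-5.8)
E
```

```text
tcp_pos: [0.5572, -0.3468, 0.0156]
eef_rot: [-0.0, 0.995, 0.101, -0.0]
force: [-0.3, 0.3, -0.8]
grip_width: 0.053
gripper_force: 38.9
tcp_pos: [0.5582, -0.3474, 0.1235]
eef_rot: [0.001, 0.995, 0.101, 0.002]
force: [-0.5, -0.6, -1.0]
grip_width: 0.0531
gripper_force: 39.0
tcp [ 0.5582 -0.3474  0.1235] yaw 11.57 shift tool mm [ -68.6 -205.8    2.8] turn [ 0.002 -0.003  0.303]
```

```bash
python3 -m crank '{"commands":[[-0.01,-0.03,0,0,0,0,-0.15],[-0.015,-0.045,0,0,0,0,-0.15],[-0.015,-0.045,0,0,0,0,-0.15],[-0.015,-0.045,0,0,0,0,-0.15],[-0.0136,-0.0408,0,0,0,0,-0.15]]}' 35|tail -5
python3 -m crank '{"commands":[[0,0,0,0,0,0.07,-0.15],[0,0,0,0,0,0.08,-0.15],[0,0,0,0,0,0.08,-0.15],[0,0,0,0,0,0.073,-0.15],[0,0,0,0,0,0,-0.15]]}' 35|tail -5
python3 - <<'E'
from h import *
go(.4498,-.1595,.05,-5.8)
c=arm.capture("wrist"); cv2.imwrite("pics/w11.png",c["img"][100:480,100:540,::-1])
E
```

```text
tcp_pos: [0.4486, -0.1577, 0.1215]
eef_rot: [0.001, 0.995, 0.101, 0.001]
force: [0.4, 0.2, -0.8]
grip_width: 0.053
gripper_force: 39.0
tcp_pos: [0.4494, -0.1591, 0.1212]
eef_rot: [0.0, 0.999, -0.05, 0.001]
force: [1.0, -0.2, -0.8]
grip_width: 0.0533
gripper_force: 39.0
tcp [ 0.4494 -0.1591  0.1212] yaw -5.76 shift tool mm [ 0.3  0.3 71.2] turn [ 0.001 -0.002  0.001]
```

View pics/w11.png

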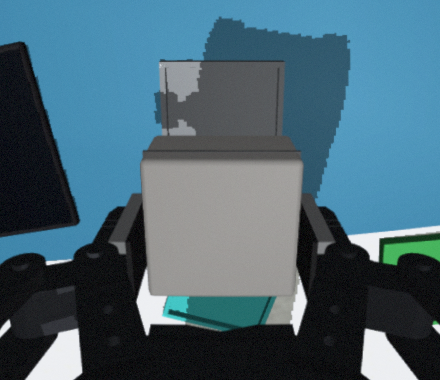

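The box is level and square with the grey tray, whose edges are at crop columns 160–284. I lower it.

```bash
python3 -m crank '{"commands":[[0,0,0.025,0,0,0,-0.15],[0,0,0.035,0,0,0,-0.15],[0,0,0.035,0,0,0,-0.15],[0,0,0.022,0,0,0,-0.15],[0,0,0.005,0,0,0,-0.15]]}'|sed -n '2p;4p'
for i in 1 2 3; do python3 -m crank '{"commands":[[0,0,0.002,0,0,0,-0.15],[0,0,0,0,0,0,-0.15]]}'|sed -n '2p;4p'; done
```

```text
tcp_pos: [0.4481, -0.1588, -0.0031]
force: [0.6, 0.1, -0.7]
tcp_pos: [0.4496, -0.1593, -0.0033]
force: [0.4, 0.7, -1.1]
tcp_pos: [0.449, -0.1591, -0.006]
force: [-0.1, -0.7, -1.2]
tcp_pos: [0.4487, -0.159, -0.0084]
force: [-0.0, -0.2, -0.7]
```

```bash
for i in 1 2; do python3 -m crank '{"commands":[[0,0,0.0015,0,0,0,-0.15],[0,0,0,0,0,0,-0.15]]}'|sed -n '2p;4p'; done
```

```text
tcp_pos: [0.4487, -0.159, -0.0099]
force: [0.4, -0.8, -1.0]
tcp_pos: [0.4487, -0.159, -0.0114]
force: [0.4, 0.2, -0.7]
```

```bash
python3 -m crank '{"commands":[[0,0,0.001,0,0,0,-0.15],[0,0,0,0,0,0,-0.15]]}'|sed -n '2p;4p'; python3 -m crank '{"commands":[[0,0,0.001,0,0,0,-0.15],[0,0,0,0,0,0,-0.15]]}'|sed -n '2p;4p'
```

```text
tcp_pos: [0.4488, -0.159, -0.0123]
force: [-0.0, 0.0, -0.7]
tcp_pos: [0.4488, -0.159, -0.0133]
force: [0.4, -0.7, -1.1]
```

```bash
python3 -m crank '{"commands":[[0,0,0.001,0,0,0,-0.15],[0,0,0,0,0,0,-0.15]]}'|sed -n '2p;4p'; python3 -m crank '{"commands":[[0,0,0.001,0,0,0,-0.15],[0,0,0,0,0,0,-0.15]]}'|sed -n '2p;4p'
```

```text
tcp_pos: [0.4489, -0.1591, -0.0142]
force: [-0.6, -0.1, 0.1]
tcp_pos: [0.449, -0.1591, -0.0143]
force: [-4.7, 1.2, 12.8]
```

```bash
python3 -m crank '{"commands":[[0,0,-0.0005,0,0,0,-0.15],[0,0,0,0,0,0,-0.3],[0,0,0,0,0,0,-0.5],[0,0,0,0,0,0,-0.6],[0,0,-0.015,0,0,0,-0.7]]}'|tail -5
python3 -m crank '{"commands":[[0,0,-0.04,0,0,0,-1],[0,0,-0.05,0,0,0,-1],[0,0,-0.045,0,0,-0.07,-1],[0,0,0,0,0,-0.08,-1],[0,0,0,0,0,-0.08,-1]]}'|tail -5
python3 -m crank '{"commands":[[0,0,0,0,0,-0.073,-1],[0,0,0,0,0,0,-1]]}'|sed -n 2p
python3 - <<'E'
from h import *
go(.559,-.347,.14,11.4)
c=arm.capture("wrist"); cv2.imwrite("pics/w12.png",c["img"][100:480,100:540,::-1])
E
```

```text
tcp_pos: [0.4478, -0.1587, -0.0002]
eef_rot: [-0.0, 0.999, -0.05, -0.001]
force: [0.2, -0.5, -0.4]
grip_width: 0.0724
gripper_force: 0.0
tcp_pos: [0.4493, -0.1592, 0.1371]
eef_rot: [0.001, 0.998, 0.066, 0.001]
force: [-0.0, -0.5, -1.1]
grip_width: 0.0852
gripper_force: 0.0
tcp_pos: [0.449, -0.1591, 0.1362]
tcp [ 0.449  -0.1591  0.1362] yaw 11.54 shift tool mm [ 70.2 206.2  -3.7] turn [ 0.001 -0.001  0.003]
```

View pics/w12.png

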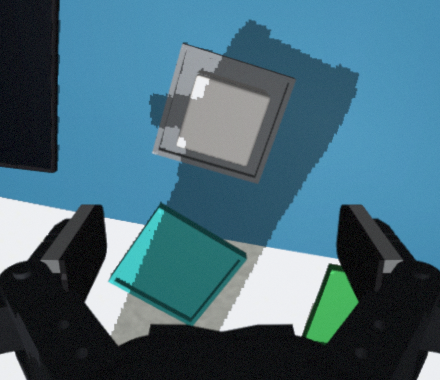

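The box lies flat and centred in the grey tray. I've now viewed 16 pictures, which is over the limit of 14, so I won't view any more and will check the rest by numbers only. Next is the case.

```bash
python3 -m crank '{"commands":[[0.014,0.041,0,0,0,0,-1],[0.014,0.041,0,0,0,0,-1],[0.014,0.041,0,0,0,0,-1],[0.014,0.041,0,0,0,0,-1],[0.014,0.041,0,0,0,0,-1]]}' 50|sed -n 2p
python3 -m crank '{"commands":[[0,0,0,0,0,0,-1],[0,0,0,0,0,0,-1]]}'|sed -n 2p
cat > case.py <<'E'
from h import *
import sys
z=float(sys.argv[1]); c=arm.capture("wrist"); im=c["img"]
m=((im.max(2)<75)*255).astype(np.uint8); m[330:]=0
m[:, :200]=0; m[:,440:]=0
for k in cv2.findContours(cv2.morphologyEx(m,2,np.ones((3,3))),0,cv2.CHAIN_APPROX_NONE)[0]:
    if cv2.contourArea(k)<800: continue
    r=cv2.minAreaRect(cast(c,k.reshape(-1,2),z)[:,:2].astype(np.float32))
    print(cv2.boundingRect(k),np.round(r[0],4),np.round(r[1],4),round(r[2],1))
go(.559,-.3475,-.013,11.4)
E
python3 case.py .032
```

```text
tcp_pos: [0.5591, -0.3471, 0.1355]
tcp_pos: [0.5584, -0.3452, 0.135]
(280, 140, 85, 155) [ 0.5613 -0.3458] [0.1118 0.0574] 11.7
tcp [ 0.5585 -0.3447  0.1354] yaw 11.59 shift tool mm [ -0.2   3.  148.4] turn [-0.001 -0.     0.003]
```

```bash
python3 -m crank '{"commands":[[0.0015,0.002,0.03,0,0,0,-1],[0,0,0.04,0,0,0,-1],[0,0,0.04,0,0,0,-1],[0,0,0.025,0,0,0,-1],[0,0,0.008,0,0,0,-1]]}' 60|sed -n '2p;4p'
python3 -m crank '{"commands":[[0,0,0,0,0,0,-1],[0,0,0,0,0,0,-1]]}'|sed -n '2p;4p'
python3 - <<'E'
from h import *
go(.560,-.3465,-.011,11.6)
E
```

```text
tcp_pos: [0.5594, -0.3458, -0.009]
force: [0.5, 0.4, 0.4]
tcp_pos: [0.5614, -0.3478, -0.006]
force: [0.3, -0.6, -0.3]
tcp [ 0.5614 -0.3478 -0.006 ] yaw 11.57 shift tool mm [-1.1 -1.6  5. ] turn [ 0.002 -0.002 -0.   ]
```

```bash
python3 -m crank '{"commands":[[-0.001,-0.0015,0.005,0,0,0,-1],[0,0,0,0,0,0,-1],[0,0,0,0,0,0,-0.25],[0,0,0,0,0,0,-0.25],[0,0,0,0,0,0,-0.25]]}' 60|tail -5
python3 -m crank '{"commands":[[0,0,0,0,0,0,-0.25],[0,0,-0.004,0,0,0,-0.25],[0,0,-0.015,0,0,0,-0.25],[0,0,-0.03,0,0,0,-0.25],[0,0,-0.03,0,0,0,-0.25]]}' 60|tail -5
python3 -m crank '{"commands":[[0,0,-0.03,0,0,0,-0.25],[0,0,-0.02,0,0,0,-0.25],[0,0,0,0,0,0,-0.25]]}' 60|tail -5
python3 - <<'E'
from h import *
go(.4332,.1655,.12,-11.8)
E
python3 case.py .15
```

```text
tcp_pos: [0.5594, -0.3465, -0.0123]
eef_rot: [0.0, 0.995, 0.101, 0.0]
force: [-0.3, -0.3, 4.1]
grip_width: 0.0566
gripper_force: 66.0
tcp_pos: [0.5588, -0.3461, 0.0675]
eef_rot: [-0.0, 0.995, 0.101, -0.0]
force: [0.5, -0.1, -2.7]
grip_width: 0.0565
gripper_force: 65.4
tcp_pos: [0.5602, -0.3468, 0.1189]
eef_rot: [0.001, 0.995, 0.101, 0.002]
force: [-0.4, -0.1, -3.3]
grip_width: 0.0564
gripper_force: 65.5
tcp [ 0.5602 -0.3468  0.1189] yaw 11.57 shift tool mm [ -21.7 -527.4   -2.6] turn [ 0.002 -0.004  0.408]
(200, 164, 240, 166) [ 0.5859 -0.3411] [0.0636 0.0933] 11.4
tcp [ 0.5593 -0.3464  0.117 ] yaw 11.57 shift tool mm [ -0.7   0.9 130. ] turn [ 0.001 -0.001  0.003]
```

```bash
python3 -m crank '{"commands":[[-0.001,-0.025,-0.005,0,0,0,-0.25],[-0.002,-0.05,0,0,0,0,-0.25],[-0.002,-0.05,0,0,0,0,-0.25],[-0.002,-0.05,0,0,0,0,-0.25],[-0.002,-0.05,0,0,0,0,-0.25]]}' |sed -n '2p;5,6p'
python3 -m crank '{"commands":[[-0.002,-0.05,0,0,0,0,-0.25],[-0.002,-0.05,0,0,0,0,-0.25],[-0.002,-0.05,0,0,0,0,-0.25],[-0.002,-0.05,0,0,0,0,-0.25],[-0.002,-0.05,0,0,0,0,-0.25]]}' |sed -n '2p;5,6p'
python3 -m crank '{"commands":[[-0.002,-0.035,0,0,0,0,-0.25],[0,-0.015,0,0,0,0.1,-0.25],[0,0,0,0,0,0.12,-0.25],[0,0,0,0,0,0.12,-0.25],[0,0,0,0,0,0.068,-0.25]]}' |sed -n '2p;5,6p'
python3 -m crank '{"commands":[[0,0,0,0,0,0,-0.25],[0,0,0,0,0,0,-0.25]]}' |sed -n '2p;5,6p'
python3 - <<'E'
from h import *
go(.4332,.1655,.03,-11.8)
c=arm.capture("wrist"); im=c["img"]; 
# tray: grey, low saturation pixels ahead of the case
hsv=cv2.cvtColor(im,cv2.COLOR_RGB2HSV); m=((hsv[:,:,1]<60)*255).astype(np.uint8); m[300:]=0; m[:,:180]=0;m[:,460:]=0
for k in cv2.findContours(m,0,2)[0]:
    if cv2.contourArea(k)>800: print(cv2.boundingRect(k),np.round(cast(c,cv2.boxPoints(cv2.minAreaRect(k)),.01)[:,:2],4).tolist())
save(c,"w13")
E
```

```text
tcp_pos: [0.5037, -0.1258, 0.1199]
grip_width: 0.0566
gripper_force: 65.4
tcp_pos: [0.4438, 0.1165, 0.1202]
grip_width: 0.0566
gripper_force: 65.4
tcp_pos: [0.4322, 0.1636, 0.12]
grip_width: 0.0565
gripper_force: 65.4
tcp_pos: [0.4328, 0.1637, 0.1207]
grip_width: 0.0563
gripper_force: 65.4
tcp [0.4328 0.1637 0.1207] yaw -11.72 shift tool mm [ 0.1 -1.9 90.7] turn [0.    0.001 0.001]
(226, 116, 192, 184) [[0.5186, 0.2112], [0.4924, 0.0848], [0.3579, 0.1034], [0.3879, 0.2476]]
```

```bash
python3 -m crank '{"commands":[[0,-0.002,0.025,0,0,0,-0.25],[0,0,0.035,0,0,0,-0.25],[0,0,0.032,0,0,0,-0.25],[0,0,0.02,0,0,0,-0.25],[0,0,0.005,0,0,0,-0.25]]}'|sed -n '2p;4p'
for i in 1 2 3 ; do python3 -m crank '{"commands":[[0,0,0.002,0,0,0,-0.25],[0,0,0,0,0,0,-0.25]]}'|sed -n '2p;4p'; done
```

```text
tcp_pos: [0.4326, 0.1654, 0.003]
force: [-0.7, 0.2, -1.4]
tcp_pos: [0.4343, 0.1661, 0.003]
force: [1.8, 1.2, -2.5]
tcp_pos: [0.4338, 0.1659, 0.0005]
force: [0.3, -0.6, -1.5]
tcp_pos: [0.4335, 0.1658, -0.0019]
force: [-0.8, 0.7, -2.4]
```

```bash
for i in 1 2 3 ; do python3 -m crank '{"commands":[[0,0,0.0018,0,0,0,-0.25],[0,0,0,0,0,0,-0.25]]}'|sed -n '2p;4p'; done
```

```text
tcp_pos: [0.4335, 0.1658, -0.0037]
force: [0.1, -0.9, -2.3]
tcp_pos: [0.4335, 0.1658, -0.0055]
force: [-0.2, -0.5, -2.5]
tcp_pos: [0.4336, 0.1658, -0.0073]
force: [0.1, 0.1, -2.0]
```

```bash
python3 -m crank '{"commands":[[0,0,0.001,0,0,0,-0.25],[0,0,0,0,0,0,-0.25]]}'|sed -n '2p;4p'; python3 -m crank '{"commands":[[0,0,0.001,0,0,0,-0.25],[0,0,0,0,0,0,-0.25]]}'|sed -n '2p;4p'
```

```text
tcp_pos: [0.4336, 0.1658, -0.0082]
force: [-0.3, 0.3, -1.9]
tcp_pos: [0.4337, 0.1658, -0.0084]
force: [-5.3, -1.8, 9.9]
```

```bash
python3 -m crank '{"commands":[[0,0,0.0005,0,0,0,-0.25],[0,0,0,0,0,0,-0.25]]}'|sed -n '2p;4p'
```

```text
tcp_pos: [0.4337, 0.1658, -0.0084]
force: [-7.4, -3.4, 18.0]
```

The case is seated. I release, rise and move clear, then check everything numerically from the cameras.

```bash
python3 -m crank '{"commands":[[0,0,-0.0015,0,0,0,-0.25],[0,0,0,0,0,0,-0.4],[0,0,0,0,0,0,-0.6],[0,0,0,0,0,0,-0.7],[0,0,-0.015,0,0,0,-0.7]]}'|tail -5
python3 -m crank '{"commands":[[0,0,-0.04,0,0,0,-1],[0,0,-0.05,0,0,0,-1],[0,0,-0.05,0,0,0,-1],[0,0.05,-0.05,0,0,0,-1],[0,0.05,0,0,0,0,-1]]}'|sed -n 2p
python3 -m crank '{"commands":[[0,0.06,0,0,0,0,-1],[0,0.06,0,0,0,0,-1],[0,0.06,0,0,0,0,-1],[0,0.06,0,0,0,0,-1],[0,0.06,0,0,0,0,-1]]}'|sed -n 2p
python3 -m crank '{"commands":[[0,0.06,0,0,0,0,-1],[0.02,0.05,0,0,0,0,-1],[0,0,0,0,0,0,-1],[0,0,0,0,0,0,-1]]}'|sed -n '2p;4p'
python3 - <<'E'
from h import *
c=arm.capture("top"); im=c["img"]; save(c,"t14"); g=im.max(2); hsv=cv2.cvtColor(im,cv2.COLOR_RGB2HSV)
def rect(m,roi,z,n):
    a,b,e,f=roi; M=np.zeros(g.shape,np.uint8); M[a:b,e:f]=m[a:b,e:f]*255
    k=max(cv2.findContours(M,0,1)[0],key=cv2.contourArea,default=None)
    if k is None: print(n,None);return
    r=cv2.minAreaRect(cast(c,k.reshape(-1,2),z)[:,:2].astype(np.float32)); print(n,np.round(r[0],4),np.round(r[1],4),round(r[2],1))
mat=(hsv[:,:,0]>=95)&(hsv[:,:,0]<=115)&(hsv[:,:,1]>=120)&(hsv[:,:,2]>=40)
rect(g<42,(250,312,230,285),.036,"case")
rect(g>120,(255,296,355,395),.034,"box")
rect(g<42,(180,225,298,340),.038,"reel")
rect(~mat,(245,312,293,335),.009,"handset"); rect(~mat,(165,205,375,412),.01,"cleaner")
rect(~mat,(250,312,230,285),.01,"longtray"); rect(~mat,(255,300,350,395),.01,"sqtray"); rect(~mat,(180,225,298,340),.006,"stand"); rect(~mat,(215,265,160,212),.01,"dish")
E
```

```text
tcp_pos: [0.4327, 0.1655, 0.0065]
eef_rot: [0.0, 0.995, -0.103, -0.001]
force: [-0.3, 0.1, 0.3]
grip_width: 0.0724
gripper_force: 0.0
tcp_pos: [0.4163, 0.0741, 0.1958]
tcp_pos: [0.3525, -0.2216, 0.1924]
tcp_pos: [0.3503, -0.3311, 0.1915]
force: [-0.1, -0.2, 0.0]
case [0.4344 0.163 ] [0.0617 0.1112] 78.2
box [ 0.452  -0.1599] [0.0499 0.0497] 84.4
reel [ 0.6505 -0.0022] [0.0754 0.0741] 0.5
handset [0.4467 0.005 ] [0.1459 0.0704] 4.8
cleaner [ 0.7071 -0.2152] [0.0625 0.0669] 89.4
longtray [0.4332 0.1655] [0.0954 0.151 ] 78.6
sqtray [ 0.4499 -0.1597] [0.089 0.089] 84.1
stand [ 0.6556 -0.0026] [0.08   0.0815] 0.5
dish [0.5489 0.3647] [0.0848 0.0824] 46.3
```

All four things sit in their places to within a few millimetres, and the handset and tip cleaner read the same as at the start. Handing in.

```bash
python3 -c "
from plant import arm
print(arm.close_job(), arm.sense()['time_s'])"
```

```text
the job is handed in; nothing more can be done
the job is handed in; nothing more can be done
```

The job is handed in, with no verdict shown: tin, reel, box and case are each set down in their own places and the handset and tip cleaner are unmoved by camera check, but I viewed 16 pictures, over the limit of 14.

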